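# Slide the fired clay sleeve off its drying rod

## Task

Take hold of the square clay sleeve hanging on the drying stand's wooden rod, slide it off the rod's free end without letting it bear hard on the rod (bisque chips: a few newtons at most), and stand it, same side up, in the middle of the square board; let go only once it stands there. The rod sits crooked in its stand, so feel your way along it. Leave everything else where it is.

Things in the scene. Friction and masses are not known exactly. Their poses are not given: they have to be found in the camera images.
- sleeve: Square sleeve of unglazed fired clay, open at both ends, 64 to 112 g. Outside 48 mm wide (own y) and high (own z), 30 mm long along its bore (own x); walls 8 mm, bore 32 x 32 mm. Origin: centre of its underside, 24 mm below the bore's axis. It hangs on the rod, the bore's roof resting on the rod's top, z up, x roughly to the rod's free end. Pressing on stand or rod with over 15 N chips it.
- stand: Wooden drying stand, fixed to the table: base 100 x 110 x 22 mm, post up to 157 mm high, a disc on it with its face at x = 35 mm, and from it one level-ish round rod towards the stand's own +x. Origin: centre of the base's underside; z up. The sleeve is off the rod when its origin is over 205 mm along the stand's x from the stand's origin.
- rod_point (a point): Point on the rod's axis, at x = 80, y = 0, z = 130 mm of the stand; axes as the stand's. The sleeve hangs within 6 mm of it. Rod: 26 mm thick (3 mm play all round in the bore), ends 110 mm beyond this point; its last 26 mm swell to a smooth bead 29 mm thick (1.5 mm play). It points up to 0.13 rad left or right and up to 0.06 rad up or down of the stand's x, differently each time, not measured; it stays so in use.
- square_board: Square grey board 120 x 120 x 15 mm, flat on the table, 0.5 kg. Origin: centre of its underside; top 15 mm above. The sleeve's destination.
- round_board: Round grey board, 120 mm across, 15 mm thick, flat on the table; origin centre of underside. Leave alone; its place and the square board's are exchanged at random.
- bowl: Clay bowl 90 mm wide, 42 mm high, beside the rod; origin under its centre. Leave alone.
- pinch_pot: Small clay pot 56 mm wide, 32 mm high, on the rod's other side; origin under its centre. Leave alone.
- tool_jar: Jar 72 mm wide, 115 mm high, with tool handles to 210 mm, at the back; origin under its centre. Leave alone.
- rolling_pin: Wooden rolling pin 320 mm long along own y, 56 mm thick, at the back; origin under its centre. Leave alone.
- slab_box: Open clay box 85 x 85 x 55 mm at the left; origin under its centre. Leave alone.
- glaze_jar: White jar 72 mm wide, 90 mm high, at the right; origin under its centre. Leave alone.
- spatula: Spatula with wooden handle and steel blade, 200 mm long, lying near the robot; origin under it. Leave alone.
Mind the look-alikes: they are no part of the job. What is shaped like the sleeve but orange or red is not meant. What is shaped like the square_board but turquoise is not meant.

How it is judged:
On the way, in this order (a step that is already met when the one before it is completed fails the run):
1. the sleeve is clear of the rod's free end, held in the fingers (x of sleeve in the frame of stand above 0.203 m and height (world z) of sleeve above 0.05 m and contact force between the fingers and sleeve above 0.3 N), for 0.1 s.
2. the sleeve is on the square board, upright, while still held (x of sleeve in the frame of square_board between -0.03 and 0.03 m and y of sleeve in the frame of square_board between -0.03 and 0.03 m and z of sleeve in the frame of square_board between 0.011 and 0.019 m and angle between sleeve's own z axis and vertical below 0.12 rad and contact force between the fingers and sleeve above 0.3 N), for 0.1 s.
At the end, for the whole second after the job is handed in: The sleeve stands at rest and released on the square board, its centre within 30 mm of the board's centre along each of the board's sides, same side up as it hung (within 0.12 rad), its underside within 4 mm of the board's top (x of sleeve in the frame of square_board between -0.03 and 0.03 m and y of sleeve in the frame of square_board between -0.03 and 0.03 m and z of sleeve in the frame of square_board between 0.011 and 0.019 m and angle between sleeve's own z axis and vertical below 0.12 rad and linear speed of sleeve below 0.02 m/s and contact force between the fingers and sleeve below 0.05 N); the robot touches nothing.
It fails at once if the sleeve presses on the stand or its rod with more than 15 N (contact force between sleeve and stand above 15 N).
It fails at once if a bystander is moved more than 20 mm (distance of any of bowl, pinch_pot, tool_jar, rolling_pin, slab_box, glaze_jar, spatula, round_board from where it was at the start of the episode above 0.02 m).
It fails at once if the square board is pushed more than 30 mm (distance of square_board from where it was at the start of the episode above 0.03 m).
It also fails if it takes over 67 s, if anything falls off the work surface, if the arm or the gripper's body presses on something with over 40 N, if the wrist force passes 120 N, or if a joint passes its speed limit or range.

## Robot

A 7-joint arm with a two-finger parallel gripper is mounted at the origin on the work surface. World frame = base frame: x ahead of the robot, y to its left, z up, the work surface at z = 0. Lengths are in m, angles in rad, forces in N, time in s.
With the tool pointing down it reaches from about 0.425 to 0.925 m from the base axis. Payload 6.8 kg.
Tool frame: the origin (TCP) lies on the mounting face of the last link; the fingertips stand 173 mm ahead of it and the grasp point (between the pads) lies 155 mm ahead of it; z points along the fingers, y is the line along which they close (so a half turn about z gives the same grasp; the last joint's range is limited). The gripper opens to 85 mm and grips with 20 to 120 N. Pads are 22 mm wide; open, the fingers measure 114 mm over their backs; the gripper's body (76 mm by 85 mm) begins 54 mm behind the grasp point. The pads swing forward as they close: fully open they stand 13 mm farther back than shut.
Start: joints at [-1.265, 0.477, 0.022, 1.555, -0.011, 1.109, -0.083], TCP at [0.271, 0.618, 0.405] pointing down, gripper open.
Joint ranges: [-2.96, 2.96], [-0.34, 2.1], [-1.41, 1.46], [0.24, 2.44], [-1.37, 4.51], [0.17, 1.92], [-2.96, 2.96]. Speed limits (rad/s): [2.39, 2.39, 3.14, 3.14, 3.14, 3.14, 3.14].

## Interface

Orientations are given as a rotation vector (axis times angle).
In Python, from bench import r gives the robot as it stands.
- The arm moves only by the tool arm_command, never from a script. Its argument "plan" is a list of rows, each an object of numbers: "claw": the closure, from 0 (fully open) to 1 (shut); "tx", "ty", "tz": the shift along the tool's x, y, z in m; "ax", "ay", "az": the turn, a rotation vector about the tool's x, y, z in degrees. A call has exactly 10 rows; each row shifts and turns the commanded pose from where the row before left it, along the tool's axes as they then stand; what a row does not reach is not made up. A row lasts 1/12 s, in which the tool goes at most 41.7 mm and 7.16 degrees, less where a joint would pass 70% of its speed; a pose out of reach is approached as far as the arm can. A call is refused whole if a number of a shift passes 0.0417 or a number of a turn 7.16, either way. A call with a gripper value outside its range is refused whole. The fingers move at their own pace and stop on an object; "squeeze" is the grip in N (left out, the last holds). Time passes only in rows, so rows that do not move let the fingers close, or fill a call up. It gives the time, the measured TCP pose, the force, the opening and the grip force at its end, in the units of the state.
- r.get_obs(): the state, without advancing time (a new reading comes with each control period).
- r.grab_frame(name): name is "side" or "top" or "wrist"; returns the picture (384x512x3 uint8, red, green, blue); there is no depth.
- r.camera_model(name): a dict with "fx", "fy", "cx", "cy" (pixels), "position" and "orientation" of the camera in the world; the wrist camera has in their place "tool_from_camera" (4x4, takes a point from camera to tool coordinates, whose origin is the TCP and whose axes are the flange's). Camera axes: x right, y up, looking along -z (the intrinsics and any distortion apply to the point x, -y, -z); pixel columns grow to the right and rows downward; lengths in m; the calibration is good to about 2 mm. The wrist camera is an equidistant fisheye: a pixel r from the principal point sees the ray r / f radians off the axis. A picture is of the moment at which its call begins: read the wrist's pose just before it. camera_model takes no time and is no camera call.
- r.hand_in(): hands the job in; it is judged then, once.
Trained networks look in the newest picture that a camera, given by its name, has taken for a name from the list of things; names that differ only in an ending like _2 or _b are one class to them, and where a whole thing is asked for, a point or a joint stands for the part that bears it (a point fixed in the world has none). Each returns a list of dicts, best first, with "confidence" (0 to 1); they miss things now and then, are a little off and sometimes report something else, mostly with a low value. They report only what shows in the picture. A call takes as long as a camera call. They do not tell look-alikes from the thing itself.
- r.boxes_of(target, camera): "location" ([x, y, z] in m, in the coordinates of the camera as it stood for that picture, good to about 4 mm: the middle of the surface that is visible of it).
- r.tip_of(target, camera): "location" ([x, y, z] in m, in the coordinates of the camera as it stood for that picture, good to about 4 mm: a listed point, or the origin of a listed thing).
The state is a dict: "clock": time; "joints": joint angles; "qvel": joint speeds; "tau": joint torques, N m; "tcp_pos": TCP position; "orientation": TCP orientation; "contact_force": force on the tool from outside, world axes, zero at the start; "moment": the same for the moment, N m; "grip_width": finger opening in m; "gripper_force": force on a finger pad.
Only numpy, scipy, OpenCV 4.12 (cv2) and the standard library are available. Lean on these libraries where they do the work, as an engineer would, in place of code of your own. Each camera call takes 0.05 s, during which the arm holds its last target. There are 200 camera calls.

## Working session

There is one attempt and no reset: what is moved stays moved. The work goes in short steps, Python scripts to look and compute and a tool call to move; the robot and the scene stay as the last step left them, time stands still between calls to the robot, and variables do not carry over. Pictures are saved under pics/ and viewed, at most 10 in all, crops included, and the job is handed in when it is done.

Besides the shell and the picture viewer there is one more tool, called after "Call:" as name(argument=value, ...) on one line, values as JSON. arm_command: Moves the arm, as the interface text tells. Its arguments: {"type":"object","properties":{"plan":{"type":"array","items":{"type":"object","properties":{"claw":{"type":"number"},"tx":{"type":"number"},"ty":{"type":"number"},"tz":{"type":"number"},"ax":{"type":"number"},"ay":{"type":"number"},"az":{"type":"number"}}}},"squeeze":{"type":"number"}},"required":["plan"]}

```bash
mkdir -p pics; cat > h.py <<'E'
import numpy as np, cv2
from scipy.spatial.transform import Rotation as R
from bench import r
def toR(o):
    o=np.array(o,float)
    if o.shape==(3,3): return o
    return R.from_rotvec(o).as_matrix() if o.size==3 else R.from_quat(o).as_matrix()
def cam(name):
    m=r.camera_model(name)
    if name=='wrist':
        o=r.get_obs(); T=np.eye(4); T[:3,:3]=toR(o['orientation']); T[:3,3]=o['tcp_pos']
        return T@np.array(m['tool_from_camera'])
    T=np.eye(4); T[:3,:3]=toR(m['orientation']); T[:3,3]=m['position']; return T
def w(T,p): return T[:3,:3]@np.array(p)+T[:3,3]
E
python3 - <<'E'
from h import *
o=r.get_obs(); print({k:np.round(v,3) for k,v in o.items()})
ims=[]
for c in ['side','top']:
    print(c,r.camera_model(c))
    T=cam(c); im=r.grab_frame(c); ims.append(im); cv2.imwrite(f'pics/{c}0.png',im[:,:,::-1])
    for n in ['sleeve','rod_point','stand','square_board','round_board','bowl','pinch_pot']:
        print(c,n,[(np.round(w(T,d['location']),3).tolist(),round(d['confidence'],2)) for d in r.tip_of(n,c)])
E
```

```text
{'clock': np.float64(0.0), 'joints': array([-1.265,  0.478,  0.022,  1.556, -0.012,  1.109, -0.083]), 'qvel': array([ 0.   ,  0.001,  0.   , -0.   , -0.001, -0.001,  0.   ]), 'tau': array([-0.0000e+00, -5.9645e+01,  1.6080e+00, -2.8120e+01,  1.2000e-02,
        9.0000e-03,  0.0000e+00]), 'tcp_pos': array([0.271, 0.618, 0.404]), 'orientation': array([-6.450e-01, -3.074e+00,  3.000e-03]), 'contact_force': array([-0.454, -0.413,  1.111]), 'moment': array([ 0.052, -0.026, -0.014]), 'gripper_force': np.float64(0.0), 'grip_width': np.float64(0.085)}
side {'fx': 396.0255391442508, 'fy': 396.0255391442508, 'cx': 256.53830294372796, 'cy': 192.47689737433026, 'position': array([-0.03010302, -0.8029393 ,  0.87307723]), 'orientation': array([ 0.87920272, -0.29409855, -0.56298086])}
side sleeve [([0.41, -0.232, -0.003], 0.91), ([0.589, -0.197, 0.107], 0.58), ([0.519, -0.029, 0.001], 0.49), ([0.57, -0.278, 0.0], 0.36)]
side rod_point [([0.589, -0.204, 0.131], 0.59)]
side stand [([0.568, -0.28, 0.002], 0.86)]
side square_board [([0.339, 0.444, -0.001], 0.61), ([0.51, 0.315, -0.003], 0.6)]
side round_board [([0.5, 0.13, 0.005], 0.77)]
side bowl [([0.428, -0.465, -0.002], 0.22)]
side pinch_pot [([0.502, -0.135, 0.004], 0.51)]
top {'fx': 422.57921902249507, 'fy': 422.57921902249507, 'cx': 251.8421017607801, 'cy': 189.11931814821315, 'position': array([0.41694922, 0.01162417, 1.67279018]), 'orientation': array([ 0.06019054, -0.07840923, -1.54271989])}
top sleeve [([0.589, -0.198, 0.1], 0.66), ([0.519, -0.026, -0.003], 0.54), ([0.403, -0.229, -0.002], 0.43)]
top rod_point [([0.584, -0.201, 0.13], 0.74)]
top stand [([0.567, -0.279, -0.002], 0.95)]
top square_board [([0.331, 0.447, -0.003], 0.83), ([0.511, 0.318, 0.001], 0.64), ([0.712, -0.185, -0.002], 0.26)]
top round_board [([0.493, 0.127, -0.002], 0.82), ([0.355, 0.156, -0.003], 0.4)]
top bowl [([0.713, -0.186, -0.002], 0.84)]
top pinch_pot [([0.49, -0.133, -0.003], 0.53)]
```

```bash
python3 - <<'E'
import cv2,numpy as np
a=cv2.imread('pics/side0.png');b=cv2.imread('pics/top0.png')
cv2.imwrite('pics/both.png',cv2.resize(np.hstack([a,b]),(800,300)))
E
```

```text
(no output)
```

View pics/side0.png

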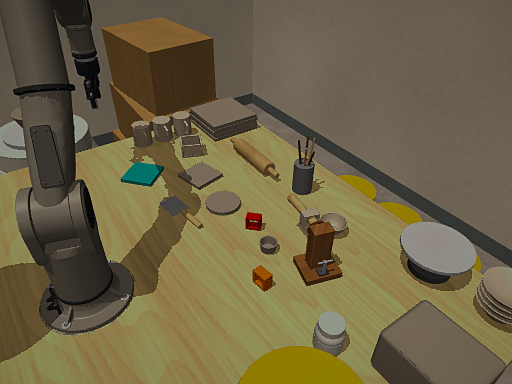

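View pics/top0.png

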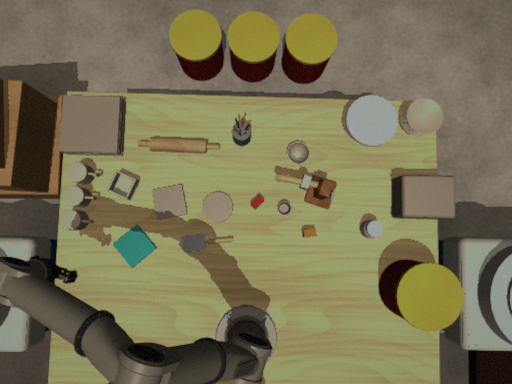

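Sleeve candidates in the side picture:
- Grey sleeve on the rod at (310,214). This is the one to take, since it is unglazed clay and hangs on the stand.
- Red cube at (254,221): a look-alike.
- Orange cube at (262,278): a look-alike.

For the board, the grey square at (200,175) is the target. The turquoise one at (142,173) and the round one at (223,203) are not. Next I'll check one close crop.

```bash
cat >> h.py <<'E'
def ray(name,u,v,z):
    m=r.camera_model(name);T=cam(name)
    d=T[:3,:3]@np.array([(u-m['cx'])/m['fx'],-(v-m['cy'])/m['fy'],-1]);p=T[:3,3]
    return p+d*(z-p[2])/d[2]
def go(target,xdir_deg):
    "tool delta to reach TCP target, with tool pointing down and x along heading (mod 180)"
    o=r.get_obs();Rm=toR(o['orientation']);p=np.array(o['tcp_pos'])
    a=np.radians(xdir_deg);best=None
    for s in (1,-1):
        x=s*np.array([np.cos(a),np.sin(a),0]);z=np.array([0,0,-1.]);y=np.cross(z,x)
        rv=np.degrees(R.from_matrix(Rm.T@np.c_[x,y,z]).as_rotvec())
        if best is None or np.linalg.norm(rv)<np.linalg.norm(best): best=rv
    print('tcp',np.round(p,4),'x',np.round(Rm[:,0],3),'z',np.round(Rm[:,2],3),'t',round(float(o['clock']),2))
    print('shift(tool mm)',np.round(1000*Rm.T@(np.array(target)-p),1),'turn(deg)',np.round(best,2))
    return Rm,best
E
python3 - <<'E'
from h import *
a=cv2.imread('pics/side0.png')[180:290,260:360];b=cv2.imread('pics/top0.png')[130:220,250:350]
cv2.imwrite('pics/crop.png',np.hstack([cv2.resize(a,(400,440),interpolation=2),cv2.resize(b,(400,440),interpolation=2)]))
e=ray('top',277,177,.13);p=np.array([.586,-.202,.13]);print(e,np.degrees(np.arctan2(e[1]-p[1],e[0]-p[0])))
go([.586,-.19,.405],76)
E
```

```text
[ 0.60145527 -0.09584986  0.13      ] 81.71604776518956
tcp [0.2714 0.618  0.4047] x [-0.916  0.402  0.   ] z [-0.  0. -1.] t 0.8
shift(tool mm) [-6.130e+02 -6.133e+02 -3.000e-01] turn(deg) [ 0.000e+00 -1.000e-02  8.029e+01]
```

View pics/crop.png

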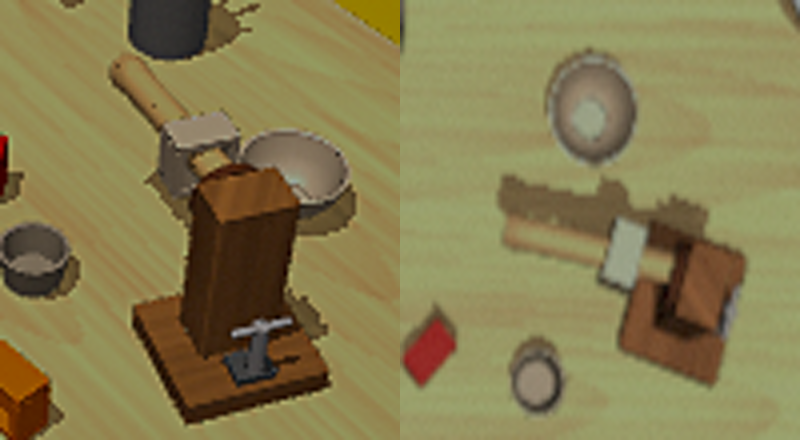

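The crop shows the grey clay sleeve on the rod at about (200,150) on the left and (622,255) on the right, with the free end of the rod clear. The choice is confirmed, so I'll move over it.

Call:
arm_command(plan=[{"tx": -0.028, "ty": -0.028, "az": 4, "claw": 0}, {"tx": -0.03, "ty": -0.026, "az": 4}, {"tx": -0.032, "ty": -0.024, "az": 4}, {"tx": -0.0335, "ty": -0.022, "az": 4}, {"tx": -0.035, "ty": -0.0195, "az": 4}, {"tx": -0.036, "ty": -0.017, "az": 4}, {"tx": -0.0375, "ty": -0.0145, "az": 4}, {"tx": -0.038, "ty": -0.0115, "az": 4}, {"tx": -0.039, "ty": -0.009, "az": 4}, {"tx": -0.0395, "ty": -0.0065, "az": 4}])

```text
invalid input at $.plan[0]: expected keys claw, tx, ty, tz, ax, ay, az
```

Call:
arm_command(plan=[{"tx": -0.04, "ty": -0.0035, "az": 4, "claw": 0}, {"tx": -0.04, "ty": -0.0005, "az": 4}, {"tx": -0.04, "ty": 0.002, "az": 4}, {"tx": -0.0395, "ty": 0.005, "az": 4}, {"tx": -0.039, "ty": 0.0075, "az": 4}, {"tx": -0.0385, "ty": 0.0105, "az": 4}, {"tx": -0.038, "ty": 0.013, "az": 4}, {"tx": -0.037, "ty": 0.0155, "az": 4}, {"tx": -0.0355, "ty": 0.018, "az": 4}, {"tx": -0.0345, "ty": 0.0205, "az": 4}])

```text
invalid input at $.plan[0]: expected keys claw, tx, ty, tz, ax, ay, az
```

```bash
python3 - <<'E'
from h import *
go([.588,-.19,.405],79)
m=r.camera_model('wrist');print(m)
T=cam('wrist');im=r.grab_frame('wrist');cv2.imwrite('pics/w1.png',im[:,:,::-1])
for n in ['sleeve','rod_point','stand']:
    print(n,[(np.round(w(T,d['location']),4).tolist(),round(d['confidence'],2)) for d in r.tip_of(n,'wrist')])
E
```

```text
tcp [0.2714 0.618  0.4047] x [-0.916  0.402  0.   ] z [-0.  0. -1.] t 0.8
shift(tool mm) [-6.148e+02 -6.125e+02 -3.000e-01] turn(deg) [ 0.000e+00 -1.000e-02  7.729e+01]
{'fx': 297.3186396354542, 'fy': 297.3186396354542, 'cx': 254.16830091507987, 'cy': 187.32421259253078, 'tool_from_camera': array([[ 9.69107886e-04,  9.63628522e-01,  2.67243581e-01,
         6.69542628e-02],
       [ 9.99999523e-01, -9.00450822e-04, -3.79456554e-04,
         1.70163429e-03],
       [-1.25015457e-04,  2.67243821e-01, -9.63628935e-01,
         3.20133704e-02],
       [ 0.00000000e+00,  0.00000000e+00,  0.00000000e+00,
         1.00000000e+00]])}
sleeve []
rod_point []
stand []
```

View pics/w1.png

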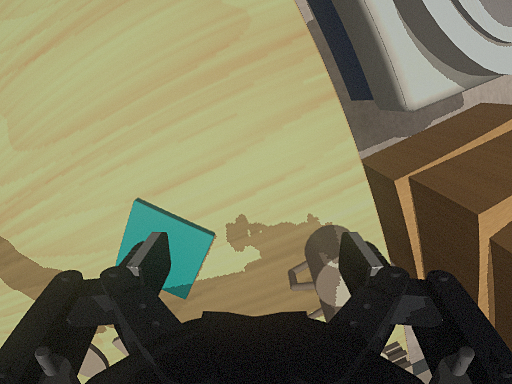

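All the keys are needed in every row. The view so far shows only the turquoise board and the fingers, because the arm has not moved.

Call:
arm_command(plan=[{"claw": 0, "tx": -0.028, "ty": -0.028, "tz": 0, "ax": 0, "ay": 0, "az": 4}, {"claw": 0, "tx": -0.03, "ty": -0.026, "tz": 0, "ax": 0, "ay": 0, "az": 4}, {"claw": 0, "tx": -0.032, "ty": -0.024, "tz": 0, "ax": 0, "ay": 0, "az": 4}, {"claw": 0, "tx": -0.0335, "ty": -0.022, "tz": 0, "ax": 0, "ay": 0, "az": 4}, {"claw": 0, "tx": -0.035, "ty": -0.0195, "tz": 0, "ax": 0, "ay": 0, "az": 4}, {"claw": 0, "tx": -0.036, "ty": -0.017, "tz": 0, "ax": 0, "ay": 0, "az": 4}, {"claw": 0, "tx": -0.0375, "ty": -0.0145, "tz": 0, "ax": 0, "ay": 0, "az": 4}, {"claw": 0, "tx": -0.038, "ty": -0.0115, "tz": 0, "ax": 0, "ay": 0, "az": 4}, {"claw": 0, "tx": -0.039, "ty": -0.009, "tz": 0, "ax": 0, "ay": 0, "az": 4}, {"claw": 0, "tx": -0.0395, "ty": -0.0065, "tz": 0, "ax": 0, "ay": 0, "az": 4}])

```text
clock: 1.83
tcp_pos: [0.4162, 0.244, 0.405]
orientation: [1.662, 2.666, 0.002]
contact_force: [0.6, 0.7, 0.2]
grip_width: 0.0852
gripper_force: 0.0
```

Call:
arm_command(plan=[{"claw": 0, "tx": -0.04, "ty": -0.0035, "tz": 0, "ax": 0, "ay": 0, "az": 4}, {"claw": 0, "tx": -0.04, "ty": -0.0005, "tz": 0, "ax": 0, "ay": 0, "az": 4}, {"claw": 0, "tx": -0.04, "ty": 0.002, "tz": 0, "ax": 0, "ay": 0, "az": 4}, {"claw": 0, "tx": -0.0395, "ty": 0.005, "tz": 0, "ax": 0, "ay": 0, "az": 4}, {"claw": 0, "tx": -0.039, "ty": 0.0075, "tz": 0, "ax": 0, "ay": 0, "az": 4}, {"claw": 0, "tx": -0.0385, "ty": 0.0105, "tz": 0, "ax": 0, "ay": 0, "az": 4}, {"claw": 0, "tx": -0.038, "ty": 0.013, "tz": 0, "ax": 0, "ay": 0, "az": 4}, {"claw": 0, "tx": -0.037, "ty": 0.0155, "tz": 0, "ax": 0, "ay": 0, "az": 4}, {"claw": 0, "tx": -0.0355, "ty": 0.018, "tz": 0, "ax": 0, "ay": 0, "az": 4}, {"claw": 0, "tx": -0.0345, "ty": 0.0205, "tz": 0, "ax": 0, "ay": 0, "az": 4}])

```text
clock: 2.67
tcp_pos: [0.5612, -0.1285, 0.405]
orientation: [2.473, 1.937, 0.001]
contact_force: [-0.2, -0.6, 1.3]
grip_width: 0.0854
gripper_force: 0.0
```

```bash
python3 - <<'E'
from h import *
go([.588,-.19,.405],79)
T=cam('wrist');im=r.grab_frame('wrist');cv2.imwrite('pics/w2.png',im[:,:,::-1])
for n in ['sleeve','rod_point','stand']:
    print(n,[(np.round(w(T,d['location']),4).tolist(),round(d['confidence'],2)) for d in r.tip_of(n,'wrist')])
E
```

```text
tcp [ 0.5612 -0.1285  0.405 ] x [0.24  0.971 0.001] z [ 0.001  0.    -1.   ] t 2.67
shift(tool mm) [-53.3  40.7  -0. ] turn(deg) [ 0.04 -0.03 -2.87]
sleeve [([0.5884, -0.2038, 0.104], 0.8), ([0.4053, -0.2315, 0.0018], 0.78), ([0.5162, -0.0303, -0.0042], 0.72)]
rod_point [([0.5904, -0.201, 0.1287], 0.66)]
stand [([0.5672, -0.2758, -0.0005], 0.62)]
```

Call:
arm_command(plan=[{"claw": 0, "tx": -0.02, "ty": 0.015, "tz": 0.01, "ax": 0, "ay": 0, "az": 0}, {"claw": 0, "tx": -0.02, "ty": 0.015, "tz": 0.01, "ax": 0, "ay": 0, "az": 0}, {"claw": 0, "tx": -0.02, "ty": 0.0105, "tz": 0.01, "ax": 0, "ay": 0, "az": 0}, {"claw": 0, "tx": -0.004, "ty": 0, "tz": 0.01, "ax": 0, "ay": 0, "az": -1.5}, {"claw": 0, "tx": 0, "ty": 0, "tz": 0, "ax": 0, "ay": 0, "az": -1.5}, {"claw": 0, "tx": 0, "ty": 0, "tz": 0, "ax": 0, "ay": 0, "az": 0}, {"claw": 0, "tx": 0, "ty": 0, "tz": 0, "ax": 0, "ay": 0, "az": 0}, {"claw": 0, "tx": 0, "ty": 0, "tz": 0, "ax": 0, "ay": 0, "az": 0}, {"claw": 0, "tx": 0, "ty": 0, "tz": 0, "ax": 0, "ay": 0, "az": 0}, {"claw": 0, "tx": 0, "ty": 0, "tz": 0, "ax": 0, "ay": 0, "az": 0}])

```text
clock: 3.7
tcp_pos: [0.5852, -0.1978, 0.3653]
orientation: [2.418, 2.005, 0.001]
contact_force: [-0.1, -0.5, 0.2]
grip_width: 0.0853
gripper_force: 0.0
```

```bash
python3 - <<'E'
from h import *
go([.589,-.202,.29],79)
o=r.get_obs();print(o['contact_force'])
T=cam('wrist');np.save('T3.npy',T);im=r.grab_frame('wrist');cv2.imwrite('pics/w3.png',im[:,:,::-1])
for n in ['sleeve','rod_point','stand']:
    print(n,[(np.round(w(T,d['location']),4).tolist(),round(d['confidence'],2)) for d in r.tip_of(n,'wrist')])
cv2.imwrite('pics/w3c.png',cv2.resize(im[:,:,::-1],(800,600),interpolation=2))
E
```

```text
tcp [ 0.5852 -0.1978  0.3653] x [0.185 0.983 0.   ] z [ 0.001  0.    -1.   ] t 3.7
shift(tool mm) [-3.5  4.4 75.3] turn(deg) [ 0.05 -0.03  0.35]
[-0.11975086 -0.45751918  0.16094508]
sleeve [([0.4029, -0.2301, 0.001], 0.95), ([0.5198, -0.0289, -0.0057], 0.81), ([0.5868, -0.2026, 0.1054], 0.77)]
rod_point []
stand [([0.5636, -0.2786, 0.0002], 0.56)]
```

View pics/w3c.png

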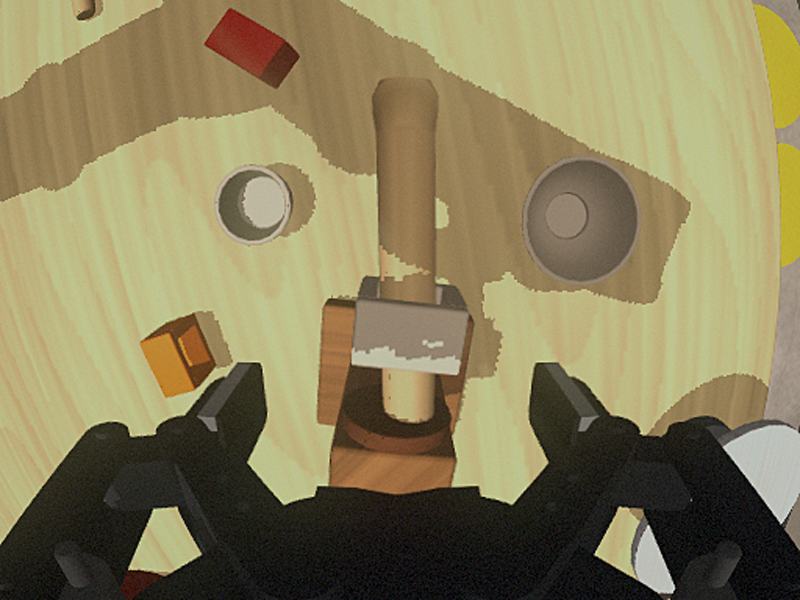

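The close view confirms the grey sleeve at (410,335), yawed a few degrees on the rod. The rod runs nearly straight up the picture at columns 378–437. One sideways view will give me its slope by stereo.

Call:
arm_command(plan=[{"claw": 0, "tx": 0, "ty": 0.035, "tz": 0, "ax": 0, "ay": 0, "az": 0}, {"claw": 0, "tx": 0, "ty": 0.035, "tz": 0, "ax": 0, "ay": 0, "az": 0}, {"claw": 0, "tx": 0, "ty": 0, "tz": 0, "ax": 0, "ay": 0, "az": 0}, {"claw": 0, "tx": 0, "ty": 0, "tz": 0, "ax": 0, "ay": 0, "az": 0}, {"claw": 0, "tx": 0, "ty": 0, "tz": 0, "ax": 0, "ay": 0, "az": 0}, {"claw": 0, "tx": 0, "ty": 0, "tz": 0, "ax": 0, "ay": 0, "az": 0}, {"claw": 0, "tx": 0, "ty": 0, "tz": 0, "ax": 0, "ay": 0, "az": 0}, {"claw": 0, "tx": 0, "ty": 0, "tz": 0, "ax": 0, "ay": 0, "az": 0}, {"claw": 0, "tx": 0, "ty": 0, "tz": 0, "ax": 0, "ay": 0, "az": 0}, {"claw": 0, "tx": 0, "ty": 0, "tz": 0, "ax": 0, "ay": 0, "az": 0}])

```text
clock: 4.73
tcp_pos: [0.6536, -0.2115, 0.3649]
orientation: [2.419, 2.004, 0.001]
contact_force: [-0.3, -0.8, 0.6]
grip_width: 0.0853
gripper_force: 0.0
```

```bash
python3 - <<'E'
from h import *
T=cam('wrist');np.save('T4.npy',T);im=r.grab_frame('wrist');cv2.imwrite('pics/w4.png',im[:,:,::-1])
a=cv2.imread('pics/w3.png')[40:280,200:330];b=im[40:280,60:260,::-1]
cv2.imwrite('pics/w34.png',cv2.resize(np.hstack([a,b]),None,fx=2.4,fy=2.4,interpolation=2))
E
```

```text
(no output)
```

View pics/w34.png

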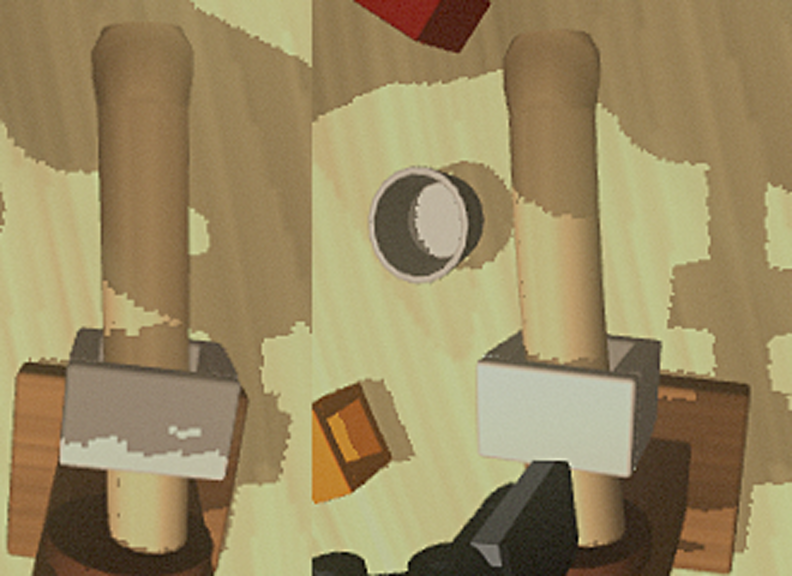

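```bash
cat >> h.py <<'E'
def fray(T,uv):
    m=r.camera_model('wrist');uv=np.atleast_2d(uv).astype(float)
    x=uv[:,0]-m['cx'];y=uv[:,1]-m['cy'];q=np.hypot(x,y);th=q/m['fx'];s=np.sin(th)/q
    return np.c_[x*s,-y*s,-np.cos(th)]@T[:3,:3].T
def edge(img,p0,p1,k=3):
    g=cv2.GaussianBlur(cv2.imread(img).astype(np.float32),(0,0),.7);out=[]
    for v in range(int(np.ceil(p0[1])),int(p1[1])):
        u=p0[0]+(p1[0]-p0[0])*(v-p0[1])/(p1[1]-p0[1]);c=np.arange(round(u)-k,round(u)+k+1)
        d=np.abs(g[v,c+1]-g[v,c-1]).sum(1);i=d.argmax()
        if 0<i<len(c)-1:
            a,b,e=d[i-1:i+2];out.append([c[i]+.5*(a-e)/(a-2*b+e),v])
    return np.array(out)
def plane(D):
    ok=np.ones(len(D),bool)
    for _ in range(6):
        n=np.linalg.svd(D[ok])[2][2];e=np.abs(D@n);ok=e<max(2.5*np.median(e),1e-3)
    return n,ok.mean(),np.median(e)
E
python3 - <<'E'
from h import *
L=lambda x,y:(200+x/2.4,40+y/2.4); Q=lambda x,y:(60+(x-312)/2.4,40+y/2.4)
N=[];C=[]
for img,T,el,er in [('pics/w3.png',np.load('T3.npy'),(L(98,115),L(103,320)),(L(190,115),L(188,330))),
                    ('pics/w4.png',np.load('T4.npy'),(Q(510,110),Q(525,340)),(Q(598,110),Q(606,350)))]:
    ns=[]
    for e in (el,er):
        uv=edge(img,*e);n,f,s=plane(fray(T,uv));
        if n@T[:3,0]<0:n=-n
        ns.append(n);print(img,round(f,2),round(s*297,2),'px')
    print('half-angle deg',np.degrees(np.arccos(ns[0]@ns[1])/2))
    n=ns[0]+ns[1];N.append(n/np.linalg.norm(n));C.append(T[:3,3])
d=np.cross(*N);d/=np.linalg.norm(d);d*=np.sign(d[1])
A=np.array([N[0],N[1],[0,1,0]]);pt=lambda y:np.linalg.solve(A,[N[0]@C[0],N[1]@C[1],y])
print('rod dir',d,'heading',np.degrees(np.arctan2(d[1],d[0])),'pitch',np.arcsin(d[2]))
for y in(-.2,-.15,-.1):print(pt(y))
a=[L(70,365),L(240,381),L(61,438),L(223,478)];b=[Q(479,361),Q(635,377),Q(478,453),Q(630,475)]
D1=fray(np.load('T3.npy'),a);D2=fray(np.load('T4.npy'),b);P=[]
for u,v in zip(D1,D2):
    s=np.linalg.lstsq(np.c_[u,-v],C[1]-C[0],rcond=None)[0];P.append((C[0]+s[0]*u+C[1]+s[1]*v)/2)
P=np.array(P);print(P.round(4),P.mean(0).round(4))
w1=P[1]+P[3]-P[0]-P[2];print('sleeve heading',np.degrees(np.arctan2(w1[1],w1[0]))+90,'width',np.linalg.norm(w1)/2)
# radius check: distance from cam to axis times sin(half angle)
E
```

```text
pics/w3.png 0.85 0.1 px
pics/w3.png 0.95 0.14 px
half-angle deg 3.5940300327375554
pics/w4.png 0.75 0.13 px
pics/w4.png 0.97 0.06 px
half-angle deg 3.4639001554460425
rod dir [ 0.16731333  0.98563012 -0.02322756] heading 80.36572881540432 pitch -0.0232296474288985
[ 0.59104424 -0.2         0.12973569]
[ 0.59953187 -0.15        0.12855738]
[ 0.6080195  -0.1         0.12737907]
[[ 0.5732 -0.1805  0.1478]
 [ 0.6181 -0.1935  0.1481]
 [ 0.5662 -0.2035  0.1507]
 [ 0.6093 -0.2218  0.1483]] [ 0.5917 -0.1998  0.1487]
sleeve heading 70.39822172226746 width 0.04667672892242783
```

```bash
python3 - <<'E'
from h import *
go([.5913,-.2,.277],71)
E
```

```text
tcp [ 0.6536 -0.2115  0.3649] x [0.186 0.983 0.   ] z [ 0.  0. -1.] t 4.78
shift(tool mm) [ -0.3 -63.4  87.9] turn(deg) [ 0.01 -0.01  8.29]
```

Call:
arm_command(plan=[{"claw": 0, "tx": 0, "ty": -0.0315, "tz": 0, "ax": 0, "ay": 0, "az": 0}, {"claw": 0, "tx": 0, "ty": -0.032, "tz": 0, "ax": 0, "ay": 0, "az": 0}, {"claw": 0, "tx": 0, "ty": 0, "tz": 0, "ax": 0, "ay": 0, "az": 4.3}, {"claw": 0, "tx": 0, "ty": 0, "tz": 0, "ax": 0, "ay": 0, "az": 4}, {"claw": 0, "tx": 0, "ty": 0, "tz": 0.02, "ax": 0, "ay": 0, "az": 0}, {"claw": 0, "tx": 0, "ty": 0, "tz": 0.02, "ax": 0, "ay": 0, "az": 0}, {"claw": 0, "tx": 0, "ty": 0, "tz": 0.02, "ax": 0, "ay": 0, "az": 0}, {"claw": 0, "tx": 0, "ty": 0, "tz": 0, "ax": 0, "ay": 0, "az": 0}, {"claw": 0, "tx": 0, "ty": 0, "tz": 0, "ax": 0, "ay": 0, "az": 0}, {"claw": 0, "tx": 0, "ty": 0, "tz": 0, "ax": 0, "ay": 0, "az": 0}])

```text
clock: 5.62
tcp_pos: [0.5918, -0.2001, 0.3058]
orientation: [2.557, 1.823, 0.001]
contact_force: [0.2, -1.0, 0.3]
grip_width: 0.0852
gripper_force: 0.0
```

```bash
python3 - <<'E'
from h import *
go([.5913,-.2,.277],71)
im=r.grab_frame('wrist');cv2.imwrite('pics/w5.png',im[:,:,::-1])
E
```

```text
tcp [ 0.5918 -0.2001  0.3058] x [ 0.326  0.945 -0.   ] z [ 0.001 -0.001 -1.   ] t 5.62
shift(tool mm) [-0.  -0.5 28.8] turn(deg) [ 0.08  0.   -0.02]
```

View pics/w5.png

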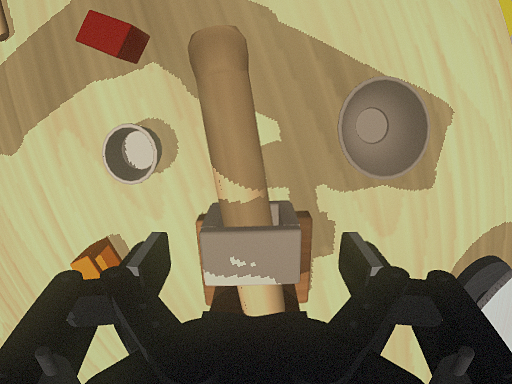

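The sleeve sits squarely between the fingers, centre column about 251 against 255 for the fingers, and is yawed about 2° more. I'll trim that and go down.

Call:
arm_command(plan=[{"claw": 0, "tx": 0, "ty": -0.001, "tz": 0.01, "ax": 0, "ay": 0, "az": 2}, {"claw": 0, "tx": 0, "ty": 0, "tz": 0.01, "ax": 0, "ay": 0, "az": 0}, {"claw": 0, "tx": 0, "ty": 0, "tz": 0.009, "ax": 0, "ay": 0, "az": 0}, {"claw": 0.3, "tx": 0, "ty": 0, "tz": 0, "ax": 0, "ay": 0, "az": 0}, {"claw": 0.3, "tx": 0, "ty": 0, "tz": 0, "ax": 0, "ay": 0, "az": 0}, {"claw": 0.3, "tx": 0, "ty": 0, "tz": 0, "ax": 0, "ay": 0, "az": 0}, {"claw": 0.34, "tx": 0, "ty": 0, "tz": 0, "ax": 0, "ay": 0, "az": 0}, {"claw": 0.34, "tx": 0, "ty": 0, "tz": 0, "ax": 0, "ay": 0, "az": 0}, {"claw": 0.36, "tx": 0, "ty": 0, "tz": 0, "ax": 0, "ay": 0, "az": 0}, {"claw": 0.36, "tx": 0, "ty": 0, "tz": 0, "ax": 0, "ay": 0, "az": 0}], squeeze=20)

```text
clock: 6.5
tcp_pos: [0.5905, -0.1995, 0.276]
orientation: [2.589, 1.779, 0.001]
contact_force: [1.3, -0.3, 0.7]
grip_width: 0.0544
gripper_force: 0.0
```

```bash
python3 - <<'E'
from h import *
Rm,_=go([.5913,-.2,.277],69)
T=cam('wrist');im=r.grab_frame('wrist');cv2.imwrite('pics/w6.png',im[:,:,::-1])
print(r.get_obs()['contact_force'],r.get_obs()['grip_width'])
E
```

```text
tcp [ 0.5905 -0.1995  0.276 ] x [0.359 0.933 0.   ] z [ 0. -0. -1.] t 6.5
shift(tool mm) [-0.2  0.9 -1. ] turn(deg) [ 0.03 -0.01 -0.02]
[-0.06323275  0.95459292 -0.81981408] 0.05465514433918064
```

View pics/w6.png

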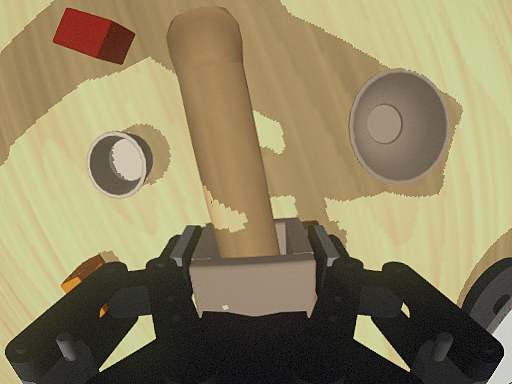

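The pads bracket the sleeve evenly, at columns 190 and 317. I'll close gently.

Call:
arm_command(plan=[{"claw": 0.4, "tx": 0, "ty": 0, "tz": 0, "ax": 0, "ay": 0, "az": 0}, {"claw": 0.42, "tx": 0, "ty": 0, "tz": 0, "ax": 0, "ay": 0, "az": 0}, {"claw": 0.44, "tx": 0, "ty": 0, "tz": 0, "ax": 0, "ay": 0, "az": 0}, {"claw": 0.46, "tx": 0, "ty": 0, "tz": 0, "ax": 0, "ay": 0, "az": 0}, {"claw": 0.5, "tx": 0, "ty": 0, "tz": 0, "ax": 0, "ay": 0, "az": 0}, {"claw": 0.6, "tx": 0, "ty": 0, "tz": 0, "ax": 0, "ay": 0, "az": 0}, {"claw": 0.8, "tx": 0, "ty": 0, "tz": 0, "ax": 0, "ay": 0, "az": 0}, {"claw": 1, "tx": 0, "ty": 0, "tz": 0, "ax": 0, "ay": 0, "az": 0}, {"claw": 1, "tx": 0, "ty": 0, "tz": 0, "ax": 0, "ay": 0, "az": 0}, {"claw": 1, "tx": 0, "ty": 0, "tz": 0, "ax": 0, "ay": 0, "az": 0}], squeeze=20)

```text
clock: 7.38
tcp_pos: [0.5905, -0.1994, 0.2758]
orientation: [2.589, 1.779, 0.0]
contact_force: [-0.6, 0.9, 4.0]
grip_width: 0.049
gripper_force: 20.3
```

Call:
arm_command(plan=[{"claw": 1, "tx": 0, "ty": 0, "tz": -0.001, "ax": 0, "ay": 0, "az": 0}, {"claw": 1, "tx": 0, "ty": 0, "tz": -0.001, "ax": 0, "ay": 0, "az": 0}, {"claw": 1, "tx": 0, "ty": 0, "tz": -0.001, "ax": 0, "ay": 0, "az": 0}, {"claw": 1, "tx": 0, "ty": 0, "tz": 0, "ax": 0, "ay": 0, "az": -2}, {"claw": 1, "tx": 0, "ty": 0, "tz": 0, "ax": 0, "ay": 0, "az": -2}, {"claw": 1, "tx": 0, "ty": 0, "tz": 0, "ax": 0, "ay": 0, "az": -2}, {"claw": 1, "tx": 0, "ty": 0, "tz": 0, "ax": 0, "ay": 0, "az": 0}, {"claw": 1, "tx": 0, "ty": 0, "tz": 0, "ax": 0, "ay": 0, "az": 0}, {"claw": 1, "tx": 0, "ty": 0, "tz": 0, "ax": 0, "ay": 0, "az": 0}, {"claw": 1, "tx": 0, "ty": 0, "tz": 0, "ax": 0, "ay": 0, "az": 0}], squeeze=20)

```text
clock: 8.22
tcp_pos: [0.5904, -0.1994, 0.2786]
orientation: [-2.493, -1.911, 0.0]
contact_force: [-0.4, 0.2, -1.2]
grip_width: 0.0486
gripper_force: 20.6
```

```bash
cat >> h.py <<'E'
def st():
    "forces and moments in tool axes, and offset of tool axis from the measured rod axis"
    o=r.get_obs();Rm=toR(o['orientation']);p=np.array(o['tcp_pos'])
    d=np.array([.16731,.98563,-.02323]);c=np.array([.59104,-.2,.12974])
    s=(p-c)[:2]@d[:2]/(d[:2]@d[:2]);q=c+s*d
    print('t',round(float(o['clock']),2),'tcp',p.round(4),'head',round(float(np.degrees(np.arctan2(Rm[1,0],Rm[0,0]))),2),
     'F tool',(Rm.T@o['contact_force']).round(1),'M tool',(Rm.T@o['moment']).round(2))
    print('along rod %.1f mm, side(+=tool y) %.1f mm, z above rod axis %.1f'%(s*1e3,1e3*(p-q)[:2]@np.array([d[1],-d[0]]),1e3*(p-q)[2]),'grip',o['grip_width'])
E
python3 -c "
from h import *
st()"
```

```text
t 8.22 tcp [ 0.5904 -0.1994  0.2786] head 74.95 F tool [ 0.1 -0.5  1.2] M tool [-0.   -0.   -0.01]
along rod 0.5 mm, side(+=tool y) -0.7 mm, z above rod axis 148.9 grip 0.04855250893324801
```

Call:
arm_command(plan=[{"claw": 1, "tx": 0, "ty": 0, "tz": 0, "ax": 0, "ay": 0, "az": -2.7}, {"claw": 1, "tx": 0, "ty": 0, "tz": 0, "ax": 0, "ay": 0, "az": -2.7}, {"claw": 1, "tx": 0.002, "ty": 0, "tz": 0, "ax": 0, "ay": 0, "az": 0}, {"claw": 1, "tx": 0.002, "ty": 0, "tz": 0.0001, "ax": 0, "ay": 0, "az": 0}, {"claw": 1, "tx": 0.002, "ty": 0, "tz": 0, "ax": 0, "ay": 0, "az": 0}, {"claw": 1, "tx": 0.002, "ty": 0, "tz": 0.0001, "ax": 0, "ay": 0, "az": 0}, {"claw": 1, "tx": 0.002, "ty": 0, "tz": 0, "ax": 0, "ay": 0, "az": 0}, {"claw": 1, "tx": 0, "ty": 0, "tz": 0, "ax": 0, "ay": 0, "az": 0}, {"claw": 1, "tx": 0, "ty": 0, "tz": 0, "ax": 0, "ay": 0, "az": 0}, {"claw": 1, "tx": 0, "ty": 0, "tz": 0, "ax": 0, "ay": 0, "az": 0}], squeeze=20)

```text
clock: 9.05
tcp_pos: [0.5921, -0.1896, 0.2785]
orientation: [2.4, 2.027, -0.0]
contact_force: [-1.1, 0.1, -0.7]
grip_width: 0.0487
gripper_force: 20.6
```

```bash
python3 - <<'E'
from h import *
st()
im=r.grab_frame('wrist');c=im[0:330,140:370,::-1];cv2.imwrite('pics/w7.png',cv2.resize(c,None,fx=1.8,fy=1.8,interpolation=2))
E
```

```text
t 9.05 tcp [ 0.5921 -0.1896  0.2785] head 80.38 F tool [-0.1 -1.1  0.7] M tool [0.05 0.01 0.02]
along rod 10.4 mm, side(+=tool y) -0.7 mm, z above rod axis 149.0 grip 0.048698433046784805
```

View pics/w7.png

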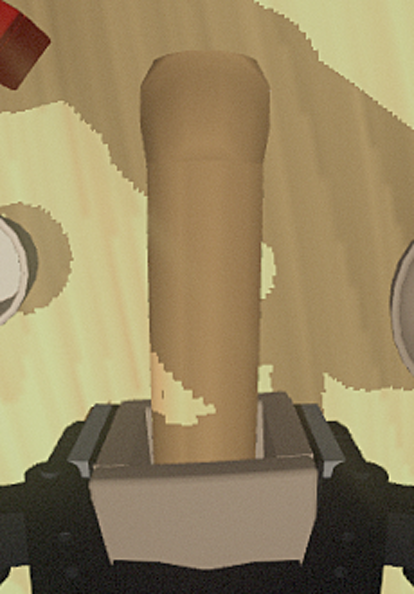

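The rod is parallel to the bore and centred in it: the gaps are even, at columns 148–156 and 255–263. I'll slide along now.

Call:
arm_command(plan=[{"claw": 1, "tx": 0.003, "ty": 0, "tz": 0.0001, "ax": 0, "ay": 0, "az": 0}, {"claw": 1, "tx": 0.003, "ty": 0, "tz": 0.0001, "ax": 0, "ay": 0, "az": 0}, {"claw": 1, "tx": 0.003, "ty": 0, "tz": 0, "ax": 0, "ay": 0, "az": 0}, {"claw": 1, "tx": 0.003, "ty": 0, "tz": 0.0001, "ax": 0, "ay": 0, "az": 0}, {"claw": 1, "tx": 0.003, "ty": 0, "tz": 0.0001, "ax": 0, "ay": 0, "az": 0}, {"claw": 1, "tx": 0.003, "ty": 0, "tz": 0, "ax": 0, "ay": 0, "az": 0}, {"claw": 1, "tx": 0.003, "ty": 0, "tz": 0.0001, "ax": 0, "ay": 0, "az": 0}, {"claw": 1, "tx": 0, "ty": 0, "tz": 0, "ax": 0, "ay": 0, "az": 0}, {"claw": 1, "tx": 0, "ty": 0, "tz": 0, "ax": 0, "ay": 0, "az": 0}, {"claw": 1, "tx": 0, "ty": 0, "tz": 0, "ax": 0, "ay": 0, "az": 0}], squeeze=20)

```text
clock: 9.93
tcp_pos: [0.5956, -0.169, 0.278]
orientation: [2.4, 2.027, -0.0]
contact_force: [0.4, -0.4, -1.3]
grip_width: 0.0488
gripper_force: 20.6
```

```bash
python3 -c "
from h import *
st()"
```

```text
t 9.93 tcp [ 0.5956 -0.169   0.278 ] head 80.38 F tool [-0.3  0.5  1.3] M tool [ 0.03  0.02 -0.03]
along rod 31.3 mm, side(+=tool y) -0.7 mm, z above rod axis 149.0 grip 0.04877424237251263
```

Call:
arm_command(plan=[{"claw": 1, "tx": 0.003, "ty": 0, "tz": 0.0001, "ax": 0, "ay": 0, "az": 0}, {"claw": 1, "tx": 0.003, "ty": 0, "tz": 0.0001, "ax": 0, "ay": 0, "az": 0}, {"claw": 1, "tx": 0.003, "ty": 0, "tz": 0, "ax": 0, "ay": 0, "az": 0}, {"claw": 1, "tx": 0.003, "ty": 0, "tz": 0.0001, "ax": 0, "ay": 0, "az": 0}, {"claw": 1, "tx": 0.003, "ty": 0, "tz": 0.0001, "ax": 0, "ay": 0, "az": 0}, {"claw": 1, "tx": 0, "ty": 0, "tz": 0, "ax": 0, "ay": 0, "az": 0}, {"claw": 1, "tx": 0, "ty": 0, "tz": 0, "ax": 0, "ay": 0, "az": 0}, {"claw": 1, "tx": 0, "ty": 0, "tz": 0, "ax": 0, "ay": 0, "az": 0}, {"claw": 1, "tx": 0, "ty": 0, "tz": 0, "ax": 0, "ay": 0, "az": 0}, {"claw": 1, "tx": 0, "ty": 0, "tz": 0, "ax": 0, "ay": 0, "az": 0}], squeeze=20)

```text
clock: 10.77
tcp_pos: [0.5981, -0.1543, 0.2776]
orientation: [2.4, 2.027, -0.0]
contact_force: [0.3, -0.0, -1.0]
grip_width: 0.0489
gripper_force: 20.6
```

```bash
python3 -c "
from h import *
st()
im=r.grab_frame('wrist');cv2.imwrite('pics/w8.png',im[:,:,::-1])"
```

```text
t 10.77 tcp [ 0.5981 -0.1543  0.2776] head 80.37 F tool [0.  0.3 1. ] M tool [-0.03  0.01 -0.03]
along rod 46.2 mm, side(+=tool y) -0.7 mm, z above rod axis 148.9 grip 0.048892874844432034
```

Call:
arm_command(plan=[{"claw": 1, "tx": 0.002, "ty": 0, "tz": 0.0005, "ax": 0, "ay": 0, "az": 0}, {"claw": 1, "tx": 0.002, "ty": 0, "tz": 0.0005, "ax": 0, "ay": 0, "az": 0}, {"claw": 1, "tx": 0.002, "ty": 0, "tz": 0.0005, "ax": 0, "ay": 0, "az": 0}, {"claw": 1, "tx": 0.002, "ty": 0, "tz": 0.0005, "ax": 0, "ay": 0, "az": 0}, {"claw": 1, "tx": 0, "ty": 0, "tz": 0.0003, "ax": 0, "ay": 0, "az": 0}, {"claw": 1, "tx": 0, "ty": 0, "tz": 0, "ax": 0, "ay": 0, "az": 0}, {"claw": 1, "tx": 0, "ty": 0, "tz": 0, "ax": 0, "ay": 0, "az": 0}, {"claw": 1, "tx": 0, "ty": 0, "tz": 0, "ax": 0, "ay": 0, "az": 0}, {"claw": 1, "tx": 0, "ty": 0, "tz": 0, "ax": 0, "ay": 0, "az": 0}, {"claw": 1, "tx": 0, "ty": 0, "tz": 0, "ax": 0, "ay": 0, "az": 0}], squeeze=20)

```text
clock: 11.65
tcp_pos: [0.5994, -0.1463, 0.2753]
orientation: [2.4, 2.027, -0.0]
contact_force: [-0.4, -0.2, -0.8]
grip_width: 0.0488
gripper_force: 20.6
```

```bash
python3 -c "
from h import *
st()"
```

```text
t 11.65 tcp [ 0.5994 -0.1463  0.2753] head 80.38 F tool [-0.3 -0.3  0.8] M tool [ 0.01  0.06 -0.04]
along rod 54.3 mm, side(+=tool y) -0.7 mm, z above rod axis 146.8 grip 0.048848493442493784
```

Call:
arm_command(plan=[{"claw": 1, "tx": 0, "ty": 0, "tz": 0.0002, "ax": 0, "ay": 0, "az": 0}, {"claw": 1, "tx": 0, "ty": 0, "tz": 0.0002, "ax": 0, "ay": 0, "az": 0}, {"claw": 1, "tx": 0, "ty": 0, "tz": 0.0002, "ax": 0, "ay": 0, "az": 0}, {"claw": 1, "tx": 0, "ty": 0, "tz": 0.0002, "ax": 0, "ay": 0, "az": 0}, {"claw": 1, "tx": 0, "ty": 0, "tz": 0, "ax": 0, "ay": 0, "az": 0}, {"claw": 1, "tx": 0, "ty": 0, "tz": 0, "ax": 0, "ay": 0, "az": 0}, {"claw": 1, "tx": 0, "ty": 0, "tz": 0, "ax": 0, "ay": 0, "az": 0}, {"claw": 1, "tx": 0, "ty": 0, "tz": 0, "ax": 0, "ay": 0, "az": 0}, {"claw": 1, "tx": 0, "ty": 0, "tz": 0, "ax": 0, "ay": 0, "az": 0}, {"claw": 1, "tx": 0, "ty": 0, "tz": 0, "ax": 0, "ay": 0, "az": 0}], squeeze=20)

```text
clock: 12.48
tcp_pos: [0.5995, -0.1463, 0.2748]
orientation: [2.4, 2.027, 0.0]
contact_force: [-2.2, 0.9, 5.6]
grip_width: 0.0488
gripper_force: 20.9
```

```bash
python3 -c "
from h import *
st()"
```

```text
t 12.48 tcp [ 0.5995 -0.1463  0.2748] head 80.39 F tool [ 0.5 -2.3 -5.6] M tool [ 0.43 -0.01  0.07]
along rod 54.4 mm, side(+=tool y) -0.7 mm, z above rod axis 146.3 grip 0.04883821589064547
```

Call:
arm_command(plan=[{"claw": 1, "tx": 0, "ty": 0, "tz": -0.001, "ax": 0, "ay": 0, "az": 0}, {"claw": 1, "tx": 0, "ty": 0, "tz": -0.001, "ax": 0, "ay": 0, "az": 0}, {"claw": 1, "tx": 0, "ty": 0, "tz": -0.001, "ax": 0, "ay": 0, "az": 0}, {"claw": 1, "tx": 0, "ty": 0, "tz": -0.0005, "ax": 0, "ay": 0, "az": 0}, {"claw": 1, "tx": 0, "ty": 0.0005, "tz": 0, "ax": 0, "ay": 0, "az": 0}, {"claw": 1, "tx": 0, "ty": 0.0005, "tz": 0, "ax": 0, "ay": 0, "az": 0}, {"claw": 1, "tx": 0, "ty": 0.0005, "tz": 0, "ax": 0, "ay": 0, "az": 0}, {"claw": 1, "tx": 0, "ty": 0.0005, "tz": 0, "ax": 0, "ay": 0, "az": 0}, {"claw": 1, "tx": 0, "ty": 0, "tz": 0, "ax": 0, "ay": 0, "az": 0}, {"claw": 1, "tx": 0, "ty": 0, "tz": 0, "ax": 0, "ay": 0, "az": 0}], squeeze=20)

```text
clock: 13.32
tcp_pos: [0.6013, -0.1465, 0.2778]
orientation: [-2.399, -2.027, 0.001]
contact_force: [-2.3, 0.3, -1.9]
grip_width: 0.0487
gripper_force: 20.5
```

```bash
python3 -c "
from h import *
st()"
```

```text
t 13.32 tcp [ 0.6013 -0.1465  0.2778] head 80.39 F tool [-0.  -2.3  1.9] M tool [0.29 0.07 0.04]
along rod 54.5 mm, side(+=tool y) 1.1 mm, z above rod axis 149.3 grip 0.04870025212082487
```

Call:
arm_command(plan=[{"claw": 1, "tx": 0, "ty": -0.001, "tz": 0, "ax": 0, "ay": 0, "az": 0}, {"claw": 1, "tx": 0, "ty": -0.001, "tz": 0, "ax": 0, "ay": 0, "az": 0}, {"claw": 1, "tx": 0, "ty": -0.001, "tz": 0, "ax": 0, "ay": 0, "az": 0}, {"claw": 1, "tx": 0, "ty": -0.0008, "tz": 0, "ax": 0, "ay": 0, "az": 0}, {"claw": 1, "tx": 0, "ty": -0.0006, "tz": 0, "ax": 0, "ay": 0, "az": 0}, {"claw": 1, "tx": 0, "ty": -0.0004, "tz": 0, "ax": 0, "ay": 0, "az": 0}, {"claw": 1, "tx": 0, "ty": -0.0002, "tz": 0, "ax": 0, "ay": 0, "az": 0}, {"claw": 1, "tx": 0, "ty": 0, "tz": 0, "ax": 0, "ay": 0, "az": 0}, {"claw": 1, "tx": 0, "ty": 0, "tz": 0, "ax": 0, "ay": 0, "az": 0}, {"claw": 1, "tx": 0, "ty": 0, "tz": 0, "ax": 0, "ay": 0, "az": 0}], squeeze=20)

```text
clock: 14.15
tcp_pos: [0.5967, -0.1457, 0.2781]
orientation: [2.399, 2.027, 0.0]
contact_force: [0.6, -1.1, -0.8]
grip_width: 0.0486
gripper_force: 20.6
```

```bash
python3 -c "
from h import *
st()"
```

```text
t 14.15 tcp [ 0.5967 -0.1457  0.2781] head 80.39 F tool [-1.   0.8  0.8] M tool [-0.29 -0.01  0.03]
along rod 54.5 mm, side(+=tool y) -3.5 mm, z above rod axis 149.6 grip 0.048637084340679954
```

The feel shows the rod's centre at side −1.2 mm and z 149.5, with the sleeve yawed about 2.5° in the pads. I'll recentre, turn and go on towards the bead.

Call:
arm_command(plan=[{"claw": 1, "tx": 0, "ty": 0.0012, "tz": 0, "ax": 0, "ay": 0, "az": 0}, {"claw": 1, "tx": 0, "ty": 0.0012, "tz": 0, "ax": 0, "ay": 0, "az": 0}, {"claw": 1, "tx": 0, "ty": 0, "tz": 0, "ax": 0, "ay": 0, "az": 1.2}, {"claw": 1, "tx": 0, "ty": 0, "tz": 0, "ax": 0, "ay": 0, "az": 1.3}, {"claw": 1, "tx": 0.003, "ty": -0.0001, "tz": 0.0001, "ax": 0, "ay": 0, "az": 0}, {"claw": 1, "tx": 0.003, "ty": -0.0002, "tz": 0, "ax": 0, "ay": 0, "az": 0}, {"claw": 1, "tx": 0.003, "ty": -0.0001, "tz": 0.0001, "ax": 0, "ay": 0, "az": 0}, {"claw": 1, "tx": 0.003, "ty": -0.0001, "tz": 0, "ax": 0, "ay": 0, "az": 0}, {"claw": 1, "tx": 0, "ty": 0, "tz": 0, "ax": 0, "ay": 0, "az": 0}, {"claw": 1, "tx": 0, "ty": 0, "tz": 0, "ax": 0, "ay": 0, "az": 0}], squeeze=20)

```text
clock: 14.98
tcp_pos: [0.601, -0.1338, 0.2777]
orientation: [-2.442, -1.976, -0.0]
contact_force: [-0.0, -1.0, -0.8]
grip_width: 0.0488
gripper_force: 20.8
```

```bash
python3 -c "
from h import *
st()"
```

```text
t 14.98 tcp [ 0.601  -0.1338  0.2777] head 77.94 F tool [-1.   0.2  0.8] M tool [ 0.01  0.01 -0.03]
along rod 67.0 mm, side(+=tool y) -1.3 mm, z above rod axis 149.5 grip 0.04879088661269549
```

Call:
arm_command(plan=[{"claw": 1, "tx": 0.002, "ty": -0.0001, "tz": 0, "ax": 0, "ay": 0, "az": 0}, {"claw": 1, "tx": 0.002, "ty": 0, "tz": 0.0001, "ax": 0, "ay": 0, "az": 0}, {"claw": 1, "tx": 0.002, "ty": -0.0001, "tz": 0, "ax": 0, "ay": 0, "az": 0}, {"claw": 1, "tx": 0.002, "ty": -0.0001, "tz": 0.0001, "ax": 0, "ay": 0, "az": 0}, {"claw": 1, "tx": 0.002, "ty": -0.0001, "tz": 0, "ax": 0, "ay": 0, "az": 0}, {"claw": 1, "tx": 0.002, "ty": 0, "tz": 0, "ax": 0, "ay": 0, "az": 0}, {"claw": 1, "tx": 0, "ty": 0, "tz": 0, "ax": 0, "ay": 0, "az": 0}, {"claw": 1, "tx": 0, "ty": 0, "tz": 0, "ax": 0, "ay": 0, "az": 0}, {"claw": 1, "tx": 0, "ty": 0, "tz": 0, "ax": 0, "ay": 0, "az": 0}, {"claw": 1, "tx": 0, "ty": 0, "tz": 0, "ax": 0, "ay": 0, "az": 0}], squeeze=20)

```text
clock: 15.82
tcp_pos: [0.603, -0.1226, 0.2776]
orientation: [2.444, 1.974, -0.0]
contact_force: [-0.3, -0.7, -1.6]
grip_width: 0.0491
gripper_force: 20.8
```

```bash
python3 -c "
from h import *
st()"
```

```text
t 15.82 tcp [ 0.603  -0.1226  0.2776] head 77.88 F tool [-0.8 -0.2  1.6] M tool [-0.01  0.02  0.04]
along rod 78.3 mm, side(+=tool y) -1.2 mm, z above rod axis 149.7 grip 0.04906034834541695
```

Call:
arm_command(plan=[{"claw": 1, "tx": 0.002, "ty": -0.0001, "tz": 0, "ax": 0, "ay": 0, "az": 0}, {"claw": 1, "tx": 0.002, "ty": -0.0001, "tz": 0.0001, "ax": 0, "ay": 0, "az": 0}, {"claw": 1, "tx": 0.002, "ty": -0.0001, "tz": 0, "ax": 0, "ay": 0, "az": 0}, {"claw": 1, "tx": 0.002, "ty": -0.0001, "tz": 0, "ax": 0, "ay": 0, "az": 0}, {"claw": 1, "tx": 0, "ty": 0, "tz": 0, "ax": 0, "ay": 0, "az": 0}, {"claw": 1, "tx": 0, "ty": 0, "tz": 0, "ax": 0, "ay": 0, "az": 0}, {"claw": 1, "tx": 0, "ty": 0, "tz": 0, "ax": 0, "ay": 0, "az": 0}, {"claw": 1, "tx": 0, "ty": 0, "tz": 0, "ax": 0, "ay": 0, "az": 0}, {"claw": 1, "tx": 0, "ty": 0, "tz": 0, "ax": 0, "ay": 0, "az": 0}, {"claw": 1, "tx": 0, "ty": 0, "tz": 0, "ax": 0, "ay": 0, "az": 0}], squeeze=20)

```text
clock: 16.65
tcp_pos: [0.6043, -0.1147, 0.2775]
orientation: [2.444, 1.974, -0.0]
contact_force: [-0.8, -0.0, -1.7]
grip_width: 0.0487
gripper_force: 20.8
```

```bash
python3 -c "
from h import *
st()"
```

```text
t 16.65 tcp [ 0.6043 -0.1147  0.2775] head 77.88 F tool [-0.2 -0.8  1.7] M tool [ 0.02  0.02 -0.04]
along rod 86.4 mm, side(+=tool y) -1.2 mm, z above rod axis 149.8 grip 0.04872217965192752
```

Call:
arm_command(plan=[{"claw": 1, "tx": 0, "ty": 0, "tz": 0.0003, "ax": 0, "ay": 0, "az": 0}, {"claw": 1, "tx": 0.002, "ty": -0.0001, "tz": 0.0001, "ax": 0, "ay": 0, "az": 0}, {"claw": 1, "tx": 0.002, "ty": -0.0001, "tz": 0, "ax": 0, "ay": 0, "az": 0}, {"claw": 1, "tx": 0.002, "ty": -0.0001, "tz": 0.0001, "ax": 0, "ay": 0, "az": 0}, {"claw": 1, "tx": 0.002, "ty": -0.0001, "tz": 0, "ax": 0, "ay": 0, "az": 0}, {"claw": 1, "tx": 0.002, "ty": -0.0001, "tz": 0, "ax": 0, "ay": 0, "az": 0}, {"claw": 1, "tx": 0, "ty": 0, "tz": 0, "ax": 0, "ay": 0, "az": 0}, {"claw": 1, "tx": 0, "ty": 0, "tz": 0, "ax": 0, "ay": 0, "az": 0}, {"claw": 1, "tx": 0, "ty": 0, "tz": 0, "ax": 0, "ay": 0, "az": 0}, {"claw": 1, "tx": 0, "ty": 0, "tz": 0, "ax": 0, "ay": 0, "az": 0}], squeeze=20)

```text
clock: 17.48
tcp_pos: [0.6059, -0.1048, 0.277]
orientation: [2.444, 1.974, -0.0]
contact_force: [-0.7, -0.5, -1.6]
grip_width: 0.049
gripper_force: 20.8
```

```bash
python3 -c "
from h import *
st()"
```

```text
t 17.48 tcp [ 0.6059 -0.1048  0.277 ] head 77.88 F tool [-0.7 -0.6  1.6] M tool [-0.02 -0.01 -0.  ]
along rod 96.4 mm, side(+=tool y) -1.3 mm, z above rod axis 149.5 grip 0.048972876619305626
```

Call:
arm_command(plan=[{"claw": 1, "tx": 0.002, "ty": -0.0001, "tz": 0, "ax": 0, "ay": 0, "az": 0}, {"claw": 1, "tx": 0.002, "ty": -0.0001, "tz": 0.0001, "ax": 0, "ay": 0, "az": 0}, {"claw": 1, "tx": 0.002, "ty": 0, "tz": 0, "ax": 0, "ay": 0, "az": 0}, {"claw": 1, "tx": 0.002, "ty": -0.0001, "tz": 0.0001, "ax": 0, "ay": 0, "az": 0}, {"claw": 1, "tx": 0.002, "ty": -0.0001, "tz": 0, "ax": 0, "ay": 0, "az": 0}, {"claw": 1, "tx": 0, "ty": 0, "tz": 0, "ax": 0, "ay": 0, "az": 0}, {"claw": 1, "tx": 0, "ty": 0, "tz": 0, "ax": 0, "ay": 0, "az": 0}, {"claw": 1, "tx": 0, "ty": 0, "tz": 0, "ax": 0, "ay": 0, "az": 0}, {"claw": 1, "tx": 0, "ty": 0, "tz": 0, "ax": 0, "ay": 0, "az": 0}, {"claw": 1, "tx": 0, "ty": 0, "tz": 0, "ax": 0, "ay": 0, "az": 0}], squeeze=20)

```text
clock: 18.32
tcp_pos: [0.6076, -0.0949, 0.2768]
orientation: [2.444, 1.974, -0.0]
contact_force: [0.0, 0.7, -1.4]
grip_width: 0.0488
gripper_force: 20.8
```

```bash
python3 -c "
from h import *
st()"
```

```text
t 18.32 tcp [ 0.6076 -0.0949  0.2768] head 77.88 F tool [ 0.7 -0.1  1.4] M tool [-0.02  0.01  0.03]
along rod 106.4 mm, side(+=tool y) -1.3 mm, z above rod axis 149.5 grip 0.04876693408605347
```

Call:
arm_command(plan=[{"claw": 1, "tx": 0.0025, "ty": -0.0001, "tz": 0, "ax": 0, "ay": 0, "az": 0}, {"claw": 1, "tx": 0.0025, "ty": -0.0001, "tz": 0.0001, "ax": 0, "ay": 0, "az": 0}, {"claw": 1, "tx": 0.0025, "ty": -0.0001, "tz": 0, "ax": 0, "ay": 0, "az": 0}, {"claw": 1, "tx": 0.0025, "ty": -0.0001, "tz": 0.0001, "ax": 0, "ay": 0, "az": 0}, {"claw": 1, "tx": 0.0025, "ty": -0.0001, "tz": 0, "ax": 0, "ay": 0, "az": 0}, {"claw": 1, "tx": 0.0025, "ty": -0.0001, "tz": 0, "ax": 0, "ay": 0, "az": 0}, {"claw": 1, "tx": 0.0025, "ty": -0.0001, "tz": 0.0001, "ax": 0, "ay": 0, "az": 0}, {"claw": 1, "tx": 0.0025, "ty": -0.0001, "tz": 0, "ax": 0, "ay": 0, "az": 0}, {"claw": 1, "tx": 0.0025, "ty": -0.0001, "tz": 0, "ax": 0, "ay": 0, "az": 0}, {"claw": 1, "tx": 0.0025, "ty": -0.0001, "tz": 0, "ax": 0, "ay": 0, "az": 0}], squeeze=20)

```text
clock: 19.15
tcp_pos: [0.612, -0.0698, 0.2765]
orientation: [2.443, 1.975, 0.0]
contact_force: [-0.6, -1.2, -1.1]
grip_width: 0.049
gripper_force: 20.8
```

Call:
arm_command(plan=[{"claw": 1, "tx": 0.004, "ty": -0.0002, "tz": 0, "ax": 0, "ay": 0, "az": 0}, {"claw": 1, "tx": 0.004, "ty": -0.0002, "tz": 0, "ax": 0, "ay": 0, "az": 0}, {"claw": 1, "tx": 0.004, "ty": -0.0002, "tz": 0, "ax": 0, "ay": 0, "az": 0}, {"claw": 1, "tx": 0.004, "ty": -0.0002, "tz": 0, "ax": 0, "ay": 0, "az": 0}, {"claw": 1, "tx": 0.004, "ty": -0.0002, "tz": 0, "ax": 0, "ay": 0, "az": 0}, {"claw": 1, "tx": 0, "ty": 0, "tz": 0, "ax": 0, "ay": 0, "az": 0}, {"claw": 1, "tx": 0, "ty": 0, "tz": 0, "ax": 0, "ay": 0, "az": 0}, {"claw": 1, "tx": 0, "ty": 0, "tz": 0, "ax": 0, "ay": 0, "az": 0}, {"claw": 1, "tx": 0, "ty": 0, "tz": 0, "ax": 0, "ay": 0, "az": 0}, {"claw": 1, "tx": 0, "ty": 0, "tz": 0, "ax": 0, "ay": 0, "az": 0}], squeeze=20)

```text
clock: 19.98
tcp_pos: [0.6151, -0.0507, 0.2765]
orientation: [2.444, 1.974, -0.0]
contact_force: [-0.1, -0.5, -1.7]
grip_width: 0.0488
gripper_force: 20.8
```

```bash
python3 - <<'E'
from h import *
st()
ang=[]
for c in ['top','side']:
    T=cam(c);im=r.grab_frame(c);cv2.imwrite(f'pics/{c}9.png',im[:,:,::-1])
    for n in ['square_board','sleeve']:
        print(c,n,[(np.round(w(T,d['location']),3).tolist(),round(d['confidence'],2)) for d in r.tip_of(n,c)])
# grey square board corners in the top picture: refine heading by minAreaRect around it
im=cv2.imread('pics/top0.png');c=im[170:230,140:200]
hsv=cv2.cvtColor(c,cv2.COLOR_BGR2HSV);m=((hsv[...,1]<80)&(hsv[...,2]>70)).astype('uint8')
cs=max(cv2.findContours(m,0,1)[0],key=cv2.contourArea);q=cv2.minAreaRect(cs);print(q)
b=cv2.boxPoints(q)+[140,170];P=np.array([ray('top',u,v,.015) for u,v in b]);print(P.round(3),P.mean(0).round(3))
e=P[1]-P[0];print('board heading',np.degrees(np.arctan2(e[1],e[0])),[np.linalg.norm(P[i]-P[i-1]).round(3) for i in range(4)])
go([.511,.316,.277],np.degrees(np.arctan2(e[1],e[0])))
E
```

```text
t 19.98 tcp [ 0.6151 -0.0507  0.2765] head 77.86 F tool [-0.5  0.   1.7] M tool [ 0.01  0.02 -0.02]
along rod 151.3 mm, side(+=tool y) -1.3 mm, z above rod axis 150.3 grip 0.04881349076029911
top square_board [([0.333, 0.447, 0.002], 0.75), ([0.506, 0.317, 0.003], 0.65)]
top sleeve [([0.404, -0.228, 0.001], 0.39), ([0.491, 0.126, -0.002], 0.17)]
side square_board [([0.336, 0.442, -0.004], 0.83)]
side sleeve [([0.405, -0.231, -0.0], 0.83), ([0.614, -0.053, 0.106], 0.68), ([0.519, -0.029, 0.002], 0.53), ([0.572, 0.496, 0.002], 0.2)]
((29.153846740722656, 30.269229888916016), (33.14362716674805, 31.574691772460938), 78.69007110595703)
[[0.561 0.393 0.015]
 [0.589 0.272 0.015]
 [0.462 0.242 0.015]
 [0.435 0.361 0.015]] [0.512 0.317 0.015]
board heading -76.98341285754952 [np.float64(0.13), np.float64(0.123), np.float64(0.131), np.float64(0.123)]
tcp [ 0.6151 -0.0504  0.2765] x [0.21  0.978 0.   ] z [-0.  0. -1.] t 20.28
shift(tool mm) [ 336.4 -178.7   -0.5] turn(deg) [ -0.    -0.   -25.14]
```

The sleeve is clear of the rod and held. Carry it to the square board.

Call:
arm_command(plan=[{"claw": 1, "tx": 0.015, "ty": -0.008, "tz": 0, "ax": 0, "ay": 0, "az": 0}, {"claw": 1, "tx": 0.025, "ty": -0.013, "tz": 0, "ax": 0, "ay": 0, "az": 0}, {"claw": 1, "tx": 0.03, "ty": -0.016, "tz": 0, "ax": 0, "ay": 0, "az": 0}, {"claw": 1, "tx": 0.03, "ty": -0.016, "tz": 0, "ax": 0, "ay": 0, "az": 0}, {"claw": 1, "tx": 0.03, "ty": -0.016, "tz": 0, "ax": 0, "ay": 0, "az": 0}, {"claw": 1, "tx": 0.03, "ty": -0.016, "tz": 0, "ax": 0, "ay": 0, "az": 0}, {"claw": 1, "tx": 0.03, "ty": -0.016, "tz": 0, "ax": 0, "ay": 0, "az": 0}, {"claw": 1, "tx": 0.03, "ty": -0.016, "tz": 0, "ax": 0, "ay": 0, "az": 0}, {"claw": 1, "tx": 0.03, "ty": -0.016, "tz": 0, "ax": 0, "ay": 0, "az": 0}, {"claw": 1, "tx": 0.03, "ty": -0.016, "tz": 0, "ax": 0, "ay": 0, "az": 0}])

```text
clock: 21.12
tcp_pos: [0.5275, 0.2562, 0.2766]
orientation: [-2.443, -1.975, -0.0]
contact_force: [1.2, -0.2, -1.0]
grip_width: 0.0487
gripper_force: 20.8
```

Call:
arm_command(plan=[{"claw": 1, "tx": 0.025, "ty": -0.013, "tz": 0, "ax": 0, "ay": 0, "az": 0}, {"claw": 1, "tx": 0.015, "ty": -0.008, "tz": 0, "ax": 0, "ay": 0, "az": 0}, {"claw": 1, "tx": 0.01, "ty": -0.006, "tz": 0, "ax": 0, "ay": 0, "az": 0}, {"claw": 1, "tx": 0.006, "ty": -0.003, "tz": 0, "ax": 0, "ay": 0, "az": 0}, {"claw": 1, "tx": 0, "ty": 0, "tz": 0.01, "ax": 0, "ay": 0, "az": 0}, {"claw": 1, "tx": 0, "ty": 0, "tz": 0.015, "ax": 0, "ay": 0, "az": 0}, {"claw": 1, "tx": 0, "ty": 0, "tz": 0.01, "ax": 0, "ay": 0, "az": 0}, {"claw": 1, "tx": 0, "ty": 0, "tz": 0, "ax": 0, "ay": 0, "az": 0}, {"claw": 1, "tx": 0, "ty": 0, "tz": 0, "ax": 0, "ay": 0, "az": 0}, {"claw": 1, "tx": 0, "ty": 0, "tz": 0, "ax": 0, "ay": 0, "az": 0}])

```text
clock: 21.95
tcp_pos: [0.5112, 0.3149, 0.2417]
orientation: [2.445, 1.973, 0.0]
contact_force: [-0.2, 0.9, -0.7]
grip_width: 0.0486
gripper_force: 20.8
```

```bash
python3 - <<'E'
from h import *
go([.511,.317,.1884],77.9)
o=r.get_obs();print(o['contact_force'],o['grip_width'],o['gripper_force'])
T=cam('wrist');im=r.grab_frame('wrist');cv2.imwrite('pics/w10.png',im[:,:,::-1])
for n in ['square_board','sleeve']:
    print(n,[(np.round(w(T,d['location']),3).tolist(),round(d['confidence'],2)) for d in r.tip_of(n,'wrist')])
E
```

```text
tcp [0.5112 0.3149 0.2417] x [ 0.211  0.977 -0.   ] z [ 0. -0. -1.] t 21.95
shift(tool mm) [ 2.1 -0.7 53.3] turn(deg) [ 0.03  0.01 -0.1 ]
[-0.21930921  0.85098569 -0.69233103] 0.04858918394203885 20.763122433418175
square_board [([0.512, 0.318, 0.002], 0.86), ([0.336, 0.444, -0.007], 0.83)]
sleeve [([0.511, 0.312, 0.07], 0.87)]
```

View pics/w10.png

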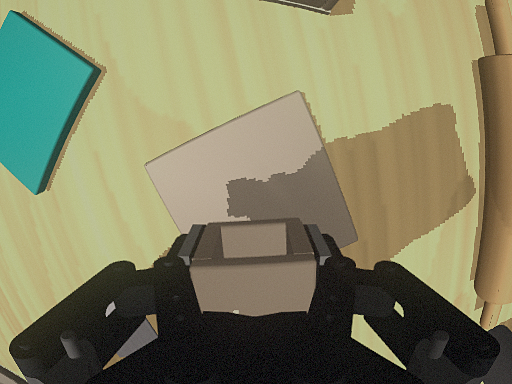

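The held sleeve (255,260) is over the grey board (250,190), and the turquoise one is off to the left at (45,100). I'll lower to just above contact.

Call:
arm_command(plan=[{"claw": 1, "tx": 0.002, "ty": -0.001, "tz": 0.01, "ax": 0, "ay": 0, "az": 0}, {"claw": 1, "tx": 0, "ty": 0, "tz": 0.01, "ax": 0, "ay": 0, "az": 0}, {"claw": 1, "tx": 0, "ty": 0, "tz": 0.01, "ax": 0, "ay": 0, "az": 0}, {"claw": 1, "tx": 0, "ty": 0, "tz": 0.01, "ax": 0, "ay": 0, "az": 0}, {"claw": 1, "tx": 0, "ty": 0, "tz": 0.005, "ax": 0, "ay": 0, "az": 0}, {"claw": 1, "tx": 0, "ty": 0, "tz": 0.003, "ax": 0, "ay": 0, "az": 0}, {"claw": 1, "tx": 0, "ty": 0, "tz": 0.002, "ax": 0, "ay": 0, "az": 0}, {"claw": 1, "tx": 0, "ty": 0, "tz": 0, "ax": 0, "ay": 0, "az": 0}, {"claw": 1, "tx": 0, "ty": 0, "tz": 0, "ax": 0, "ay": 0, "az": 0}, {"claw": 1, "tx": 0, "ty": 0, "tz": 0, "ax": 0, "ay": 0, "az": 0}])

```text
clock: 22.93
tcp_pos: [0.5103, 0.318, 0.1919]
orientation: [2.443, 1.975, 0.001]
contact_force: [0.7, -0.5, -1.2]
grip_width: 0.0488
gripper_force: 20.8
```

Call:
arm_command(plan=[{"claw": 1, "tx": 0, "ty": 0, "tz": 0.0005, "ax": 0, "ay": 0, "az": 0}, {"claw": 1, "tx": 0, "ty": 0, "tz": 0.0005, "ax": 0, "ay": 0, "az": 0}, {"claw": 1, "tx": 0, "ty": 0, "tz": 0.0005, "ax": 0, "ay": 0, "az": 0}, {"claw": 1, "tx": 0, "ty": 0, "tz": 0.0005, "ax": 0, "ay": 0, "az": 0}, {"claw": 1, "tx": 0, "ty": 0, "tz": 0, "ax": 0, "ay": 0, "az": 0}, {"claw": 1, "tx": 0, "ty": 0, "tz": 0, "ax": 0, "ay": 0, "az": 0}, {"claw": 1, "tx": 0, "ty": 0, "tz": 0, "ax": 0, "ay": 0, "az": 0}, {"claw": 1, "tx": 0, "ty": 0, "tz": 0, "ax": 0, "ay": 0, "az": 0}, {"claw": 1, "tx": 0, "ty": 0, "tz": 0, "ax": 0, "ay": 0, "az": 0}, {"claw": 1, "tx": 0, "ty": 0, "tz": 0, "ax": 0, "ay": 0, "az": 0}])

```text
clock: 23.77
tcp_pos: [0.5101, 0.3179, 0.1895]
orientation: [-2.443, -1.975, -0.0]
contact_force: [0.2, 0.4, -1.1]
grip_width: 0.049
gripper_force: 20.8
```

Call:
arm_command(plan=[{"claw": 1, "tx": 0, "ty": 0, "tz": 0.0004, "ax": 0, "ay": 0, "az": 0}, {"claw": 1, "tx": 0, "ty": 0, "tz": 0.0004, "ax": 0, "ay": 0, "az": 0}, {"claw": 1, "tx": 0, "ty": 0, "tz": 0.0004, "ax": 0, "ay": 0, "az": 0}, {"claw": 1, "tx": 0, "ty": 0, "tz": 0.0003, "ax": 0, "ay": 0, "az": 0}, {"claw": 1, "tx": 0, "ty": 0, "tz": 0, "ax": 0, "ay": 0, "az": 0}, {"claw": 1, "tx": 0, "ty": 0, "tz": 0, "ax": 0, "ay": 0, "az": 0}, {"claw": 1, "tx": 0, "ty": 0, "tz": 0, "ax": 0, "ay": 0, "az": 0}, {"claw": 1, "tx": 0, "ty": 0, "tz": 0, "ax": 0, "ay": 0, "az": 0}, {"claw": 1, "tx": 0, "ty": 0, "tz": 0, "ax": 0, "ay": 0, "az": 0}, {"claw": 1, "tx": 0, "ty": 0, "tz": 0, "ax": 0, "ay": 0, "az": 0}])

```text
clock: 24.6
tcp_pos: [0.5101, 0.3179, 0.1881]
orientation: [-2.443, -1.975, -0.0]
contact_force: [-1.0, -1.7, 2.5]
grip_width: 0.0492
gripper_force: 21.1
```

The sleeve is down on the board, with about 3.5 N on it at the expected height. Now release and rise.

Call:
arm_command(plan=[{"claw": 1, "tx": 0, "ty": 0, "tz": 0.0002, "ax": 0, "ay": 0, "az": 0}, {"claw": 1, "tx": 0, "ty": 0, "tz": 0, "ax": 0, "ay": 0, "az": 0}, {"claw": 0.4, "tx": 0, "ty": 0, "tz": 0, "ax": 0, "ay": 0, "az": 0}, {"claw": 0.38, "tx": 0, "ty": 0, "tz": 0, "ax": 0, "ay": 0, "az": 0}, {"claw": 0.35, "tx": 0, "ty": 0, "tz": 0, "ax": 0, "ay": 0, "az": 0}, {"claw": 0.3, "tx": 0, "ty": 0, "tz": 0, "ax": 0, "ay": 0, "az": 0}, {"claw": 0.2, "tx": 0, "ty": 0, "tz": 0, "ax": 0, "ay": 0, "az": 0}, {"claw": 0.1, "tx": 0, "ty": 0, "tz": 0, "ax": 0, "ay": 0, "az": 0}, {"claw": 0, "tx": 0, "ty": 0, "tz": 0, "ax": 0, "ay": 0, "az": 0}, {"claw": 0, "tx": 0, "ty": 0, "tz": 0, "ax": 0, "ay": 0, "az": 0}])

```text
clock: 25.43
tcp_pos: [0.51, 0.3179, 0.1878]
orientation: [2.443, 1.975, 0.0]
contact_force: [0.2, 0.1, -0.5]
grip_width: 0.085
gripper_force: 0.0
```

Call:
arm_command(plan=[{"claw": 0, "tx": 0, "ty": 0, "tz": -0.005, "ax": 0, "ay": 0, "az": 0}, {"claw": 0, "tx": 0, "ty": 0, "tz": -0.01, "ax": 0, "ay": 0, "az": 0}, {"claw": 0, "tx": 0, "ty": 0, "tz": -0.02, "ax": 0, "ay": 0, "az": 0}, {"claw": 0, "tx": 0, "ty": 0, "tz": -0.02, "ax": 0, "ay": 0, "az": 0}, {"claw": 0, "tx": 0, "ty": 0, "tz": -0.03, "ax": 0, "ay": 0, "az": 0}, {"claw": 0, "tx": 0, "ty": 0, "tz": -0.03, "ax": 0, "ay": 0, "az": 0}, {"claw": 0, "tx": 0, "ty": 0, "tz": -0.02, "ax": 0, "ay": 0, "az": 0}, {"claw": 0, "tx": 0, "ty": 0, "tz": 0, "ax": 0, "ay": 0, "az": 0}, {"claw": 0, "tx": 0, "ty": 0, "tz": 0, "ax": 0, "ay": 0, "az": 0}, {"claw": 0, "tx": 0, "ty": 0, "tz": 0, "ax": 0, "ay": 0, "az": 0}])

```text
clock: 26.27
tcp_pos: [0.5096, 0.3178, 0.3227]
orientation: [-2.443, -1.975, 0.001]
contact_force: [-0.2, -0.3, -0.6]
grip_width: 0.0859
gripper_force: 0.0
```

```bash
python3 - <<'E'
from h import *
st()
T=cam('wrist');im=r.grab_frame('wrist');cv2.imwrite('pics/w11.png',im[:,:,::-1])
for n in ['square_board','sleeve']:
    print(n,[(np.round(w(T,d['location']),3).tolist(),round(d['confidence'],2)) for d in r.tip_of(n,'wrist')])
E
```

```text
t 26.27 tcp [0.5096 0.3178 0.3227] head 77.9 F tool [-0.4 -0.1  0.6] M tool [ 0.01 -0.01 -0.01]
along rod 497.0 mm, side(+=tool y) -166.9 mm, z above rod axis 204.5 grip 0.08589435439435161
square_board [([0.338, 0.443, -0.005], 0.73), ([0.511, 0.315, 0.001], 0.65)]
sleeve [([0.507, 0.315, 0.019], 0.71), ([0.513, 0.316, 0.001], 0.22)]
```

View pics/w11.png

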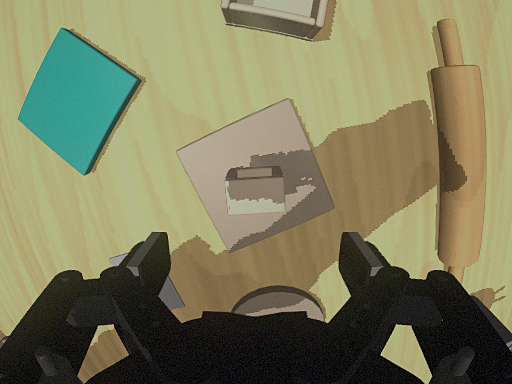

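The sleeve stands upright at (255,190), in the middle of the grey board, and the gripper is well clear. Handing in.

```bash
python3 -c "
from h import *
print(r.hand_in())"
```

```text
the job is handed in; nothing more can be done
None
```

The job is handed in at about 26 s, with the verdict not shown: the sleeve stands released and upright within about 5 mm of the grey square board's centre, with at most about 7 N felt on the rod; I viewed 11 pictures, one over your limit of 10.

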